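# Bring the pepper mill to the front of the spice carousel and hold it there

## Task

Turn the wooden spice carousel by the bar handle on top of its post until the pepper mill stands squarely at the front, right behind the pointer tab of the carousel's foot, and then keep the handle gripped by its two flat sides so that the carousel stays still while I take the mill. Do not touch the jars or the tray, let nothing tip over, and leave the other things on the worktop alone. Finish while still holding the handle, with the carousel at rest.

Things in the scene. Friction and masses are not known exactly. Their poses are not given: they have to be found in the camera images.
- handle_grip (a point): centre of the wooden bar handle on top of the carousel's post, on the turning axis, 225 mm above the worktop. The bar is 84 mm long (this point's x axis), 16 mm thick between its two flat sides (its y axis: grip it so) and 36 mm high, from 205 to 241 mm above the worktop, clear above all jars. The axes turn with the carousel, z up.
- cheek_a: the wooden cheek that forms one flat side (the handle point's +y side) of the bar handle, 84 mm long, 36 mm high; origin on the turning axis at worktop height
- cheek_b: the like cheek on the other flat side (-y) of the bar handle; origin on the turning axis at worktop height
- tray: round light wooden tray of the carousel, 230 mm across, fixed to the post; its upper face is 27 mm above the worktop. It carries four wooden cups (57 mm inside for the mill, 48 mm for the jars, 30 mm high), 80 mm from the axis and 90 degrees apart, in each of which stands one jar, loose; quick jerks can tip them. Origin on the turning axis at worktop height.
- turntable (a joint): angle of post, tray and handle from where they started, rad, growing counter-clockwise seen from above, 0 at the start; it turns freely both ways by more than a full turn on an easy-running bearing (friction about 0.05 N m) and may coast or be nudged when let go
- pepper_mill_mid (a point): centre, half-way up, of the pepper mill: turned brown wood with a ball top, 53 mm across, 152 mm tall, the tallest thing on the carousel; in the widest of the four cups, 80 mm from the axis, centre 103 mm above the worktop
- front_spot (a point): where the mill's centre must come: the point 80 mm from the turning axis straight towards the pointer tab, 103 mm above the worktop. It is fixed to the foot and does not turn.
- pointer_tip (a point): brass dot near the round end of the pointer tab, 139 mm from the axis, 10 mm above the worktop. The tab is a flat dark wooden tongue 26 mm wide on the fixed foot, showing from under the tray on the robot's side, up to about 25 degrees off straight towards the robot.
- spice_a_mid (a point): centre of a glass spice jar with a red lid (45 mm across, 106 mm tall) on the carousel; not to be touched
- spice_b_mid (a point): centre of another glass spice jar with a red lid (45 mm across, 106 mm tall) on the carousel; not to be touched
- salt_shaker_mid (a point): centre of the salt shaker (glass with domed grey top, 44 mm across, 90 mm tall) on the carousel; not to be touched
- mug_mid (a point): centre of the green mug (90 mm across, 92 mm tall) on the worktop; to be left alone. Behind it stands a fixed coffee maker, much taller than the carousel: come to the carousel from the front or from above 0.4 m
- tin_mid (a point): centre of the tin with a pale lid (72 mm across, 94 mm tall) on the worktop; to be left alone
- spice_a: the same thing as spice_a_mid; origin at the centre of its underside, z up
- pepper_mill: the same thing as pepper_mill_mid; origin at the centre of its underside, z up
- spice_b: the same thing as spice_b_mid; origin at the centre of its underside, z up
- salt_shaker: the same thing as salt_shaker_mid; origin at the centre of its underside, z up
Mind the look-alikes: they are no part of the job. Leave any pink look-alike of the spice_a alone.

How it is judged (in metres and radians):
On the way:
1. the handle is gripped while the mill is still away from the front (contact force between the fingers and cheek_a above 2 N and contact force between the fingers and cheek_b above 2 N and horizontal distance between pepper_mill_mid and front_spot above 0.04 m), for 0.1 s.
At the end, for the whole second after the job is handed in: The mill's centre is within 16 mm, horizontally, of the spot behind the pointer tab (about 11 degrees); the fingers press on each of the handle's two flat sides with more than 2 N; the carousel turns slower than 0.03 rad/s; mill and jars are upright within 0.12 rad (horizontal distance between pepper_mill_mid and front_spot below 0.016 m and contact force between the fingers and cheek_a above 2 N and contact force between the fingers and cheek_b above 2 N and velocity of joint turntable between -0.03 and 0.03 rad/s and angle between each of spice_a_mid, pepper_mill_mid, spice_b_mid, salt_shaker_mid's own z axis and vertical below 0.12 rad); the arm keeps its last pose, push and grip.
It fails at once if a jar or the mill on the carousel is touched by the robot (contact force between any of the fingers, the arm and spice_a above 0.5 N or contact force between any of the fingers, the arm and pepper_mill above 0.5 N or contact force between any of the fingers, the arm and spice_b above 0.5 N or contact force between any of the fingers, the arm and salt_shaker above 0.5 N).
It fails at once if the tray is touched by the robot (contact force between any of the fingers, the arm and tray above 0.5 N).
It fails at once if the mill or a jar tips over (angle between any of spice_a_mid, pepper_mill_mid, spice_b_mid, salt_shaker_mid's own z axis and vertical above 0.35 rad).
It fails at once if the mug or the tin is moved by more than 20 mm (distance of any of mug_mid, tin_mid from where it was at the start of the episode above 0.02 m).
It also fails if it takes over 58 s, if anything falls off the work surface, if the arm or the gripper's body presses on something with over 40 N, if the wrist force passes 120 N, or if a joint passes its speed limit or range.

## Robot

A 6-joint arm with a two-finger parallel gripper is mounted at the origin on a cart in front of the work surface, level with it; the furniture and walls round the work are solid. World frame = base frame: x ahead of the robot, y to its left, z up, the work surface at z = 0. Lengths are in mm, angles in rad, forces in N, time in s.
With the tool pointing down it reaches from about 400 to 925 mm from the base axis. Payload 12.5 kg.
Tool frame: the origin (TCP) lies between the finger pads; the fingertips stand 11 mm ahead of it and the grasp point (between the pads) lies 8 mm behind it; y points along the fingers, x is the direction in which the jaws open and shut, and the axes are right-handed (so a half turn about y gives the same grasp; the last joint's range is limited). The gripper opens to 95 mm and grips with 3 to 60 N. Pads are 20 mm wide; open, the fingers measure 119 mm over their backs; the gripper's body (75 mm by 180 mm) begins 59 mm behind the grasp point.
Start: joints at [-1.333, 0.491, 1.559, -0, 1.092, -0.106], TCP at [210.69, -588.435, 225.661] pointing down, gripper open.
Joint ranges: [-3.1, 3.1], [-0.84, 2.19], [0.05, 2.79], [-1.13, 4.28], [0.06, 2.93], [-2.69, 2.69]. Speed limits (rad/s): [2.22, 2.22, 2.79, 3.14, 3.14, 3.14].

## Interface

Orientations are given as [roll, pitch, yaw] about the fixed x, y, z axes, in that order (R = Rz(yaw) Ry(pitch) Rx(roll)).
In Python, from cell import env gives the robot as it stands.
- The arm moves only by the tool jog_arm, never from a script. Its argument "series" is a list of rows, each an object of numbers: "dx", "dy", "dz": the shift along the world's x, y, z in m; "rx", "ry", "rz": the turn, a rotation vector about the world's x, y, z in degrees; "gripper": the opening, from 0 (shut) to 1 (fully open). A call has 1 to 12 rows; each row shifts and turns the commanded pose from where the row before left it; what a row does not reach is not made up. A row lasts 1/10 s, in which the tool goes at most 50 mm and 8.59 degrees, less where a joint would pass 70% of its speed; a pose out of reach is approached as far as the arm can. A call is refused whole if a number of a shift passes 0.05 or a number of a turn 8.59, either way. A call with a gripper value outside its range is refused whole. The fingers move at their own pace and stop on an object; the grip force is fixed at half the most. Time passes only in rows, so rows that do not move let the fingers close. It gives the time, the measured TCP pose, the force and the opening at its end, in the units of the state.
- env.state(): the state, without advancing time (a new reading comes with each control period).
- env.read_camera(name): name is "scene" or "top" or "wrist"; returns the picture (420x560x3 uint8, red, green, blue); there is no depth.
- env.camera_info(name): a dict with "camera_matrix" (3x3 intrinsics, pixels), "k1" (the pictures are not rectified: a ray, as slopes to the right and down, at radius r is drawn at 1 + k1 r^2 times it, then the intrinsics apply), "R" (3x3) and "t" (3): a world point X has camera coordinates R X + t; the wrist camera has in their place "mount" (4x4, takes a point from camera to tool coordinates, whose origin is the TCP and whose axes are the tool frame's). Camera axes: x right, y down, z forward; pixel columns grow to the right and rows downward; lengths in mm; the calibration is good to about 2 mm. A picture is of the moment at which its call begins: read the wrist's pose just before it. camera_info takes no time and is no camera call.
- env.job_done(): hands the job in, once; it reports no verdict.
The state is a dict: "t": time; "joints": joint angles; "qvel": joint speeds; "tau": joint torques, N m; "eef_pos": TCP position; "tcp_rot": TCP orientation; "ft_force": force on the tool from outside, world axes, zero at the start; "moment": the same for the moment, N m; "opening": opening from 0.0 (shut) to 1.0 (fully open).
Only numpy, scipy, OpenCV 4.12 (cv2) and the standard library are available. Lean on these libraries where they do the work, as an engineer would, in place of code of your own. Each camera call takes 0.05 s, during which the arm holds its last target.

## Working session

There is one attempt and no reset: what is moved stays moved. The work goes in short steps, Python scripts to look and compute and a tool call to move; the robot and the scene stay as the last step left them, time stands still between calls to the robot, and variables do not carry over. Pictures are saved under pics/ and viewed, and the job is handed in when it is done.

Besides the shell and the picture viewer there is one more tool, called after ">>>" as a command line: name --argument value ..., lists and objects as JSON in quotes. jog_arm: Moves the arm, as the interface text tells. Its arguments: {"type":"object","properties":{"series":{"type":"array"}},"required":["series"]}

```bash
mkdir -p pics; cat > h.py <<'E'
import numpy as np, cv2
from cell import env
def pic(n,f):
    im=env.read_camera(n); cv2.imwrite('pics/'+f,im[:,:,::-1]); return im
def ray(n,u,v):
    c=env.camera_info(n);K=np.array(c['camera_matrix'])
    d=np.array([K[0,0],0,K[0,2],0,K[1,1],K[1,2],0,0,1]).reshape(3,3)
    p=cv2.undistortPoints(np.array([[[u,v]]],float),d,np.array([c['k1'],0,0,0],float))[0,0]
    R=np.array(c['R']);t=np.array(c['t'])
    return -R.T@t, R.T@np.array([p[0],p[1],1])
def atz(n,u,v,z):
    o,d=ray(n,u,v); return o+d*(z-o[2])/d[2]
def proj(n,X):
    c=env.camera_info(n);R=np.array(c['R']);t=np.array(c['t'])
    return cv2.projectPoints(np.array(X,float).reshape(-1,1,3),cv2.Rodrigues(R)[0],t.astype(float),np.array(c['camera_matrix'],float),np.array([c['k1'],0,0,0],float))[0][:,0]
E
python3 - <<'E'
from h import *
pic('scene','s0.png');pic('top','t0.png');pic('wrist','w0.png')
print(env.state()); 
for n in('scene','top'):print(env.camera_info(n))
E
```

```text
{'t': 0.15, 'joints': array([-1.33258926e+00,  4.91402482e-01,  1.55928477e+00,  1.58133910e-05,
        1.09167702e+00, -1.05626038e-01]), 'qvel': array([-8.32612485e-04, -1.56208174e-03, -1.96443697e-03,  3.19771396e-05,
       -1.86483450e-04,  1.62711676e-03]), 'tau': array([ 1.91414445e-03, -6.12892270e+01, -2.58280903e+01,  6.92192931e-02,
        4.73272288e-02, -7.86684927e-05]), 'eef_pos': array([ 210.66042438, -588.26854462,  225.21604872]), 'tcp_rot': array([-1.57070103e+00,  7.65834331e-04, -1.22697048e+00]), 'ft_force': array([-0.45881243, -0.8285273 ,  0.02029232]), 'moment': array([-0.06181454,  0.02499714, -0.03832731]), 'opening': 1.000533632855089}
{'camera_matrix': array([[503.82032788,   0.        , 279.67460057],
       [  0.        , 503.82032788, 207.47617502],
       [  0.        ,   0.        ,   1.        ]]), 'k1': -0.1054064224774434, 'R': array([[ 0.55091434,  0.83448442,  0.01136448],
       [ 0.7249719 , -0.47178152, -0.50183457],
       [-0.41341158,  0.28470679, -0.86488896]]), 't': array([-201.17223528, -204.43254246, 1586.8297129 ])}
{'camera_matrix': array([[394.8530529 ,   0.        , 280.63855432],
       [  0.        , 394.8530529 , 212.53978663],
       [  0.        ,   0.        ,   1.        ]]), 'k1': 0.03703838586139573, 'R': array([[-0.02436521, -0.99969288, -0.00452524],
       [-0.99305535,  0.02472409, -0.11502087],
       [ 0.11509743,  0.0016913 , -0.99335277]]), 't': array([  22.54169289,  407.20870145, 1309.17926233])}
```

View pics/s0.png

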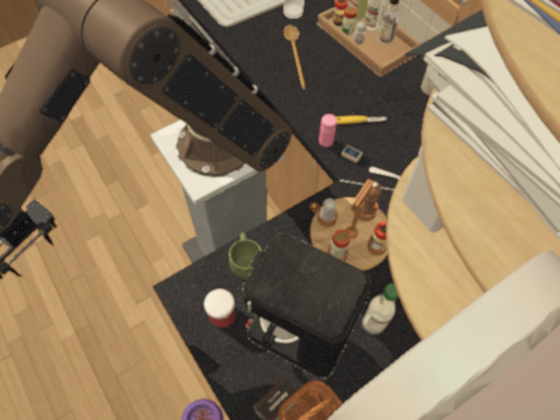

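View pics/t0.png

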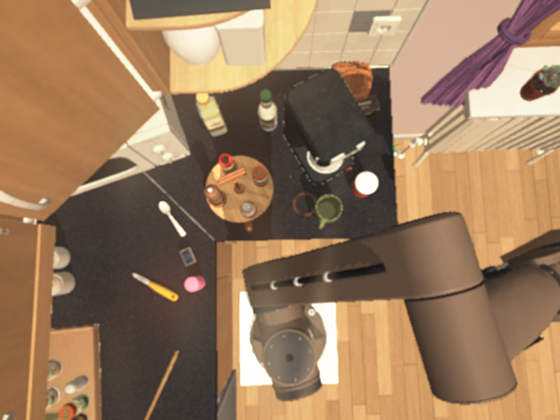

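View pics/w0.png

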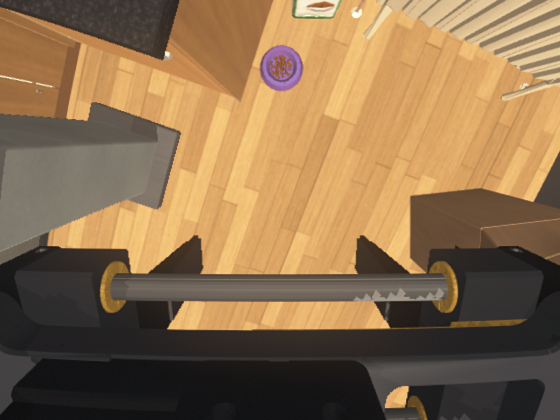

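```bash
python3 - <<'E'
from h import *
a=cv2.imread('pics/t0.png')[140:250,180:300];b=cv2.imread('pics/s0.png')[165:285,295:415]
cv2.imwrite('pics/tc.png',cv2.resize(a,None,fx=6,fy=5.4545454545,interpolation=cv2.INTER_CUBIC)[:600])
cv2.imwrite('pics/sc.png',cv2.resize(b,None,fx=5,fy=5,interpolation=cv2.INTER_CUBIC))
print(atz('top',238,188,225),atz('top',240,190,27),proj('top',[0,0,0]))
E
```

```text
[458.53584774 133.28254406 225.        ] [487.53598019 148.29794676  27.        ] [[287.46164442 335.79679629]]
```

View pics/tc.png

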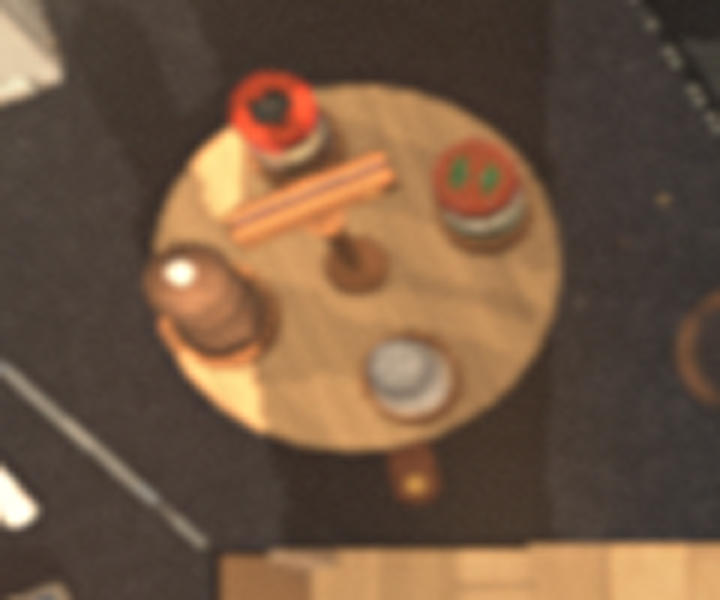

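View pics/sc.png

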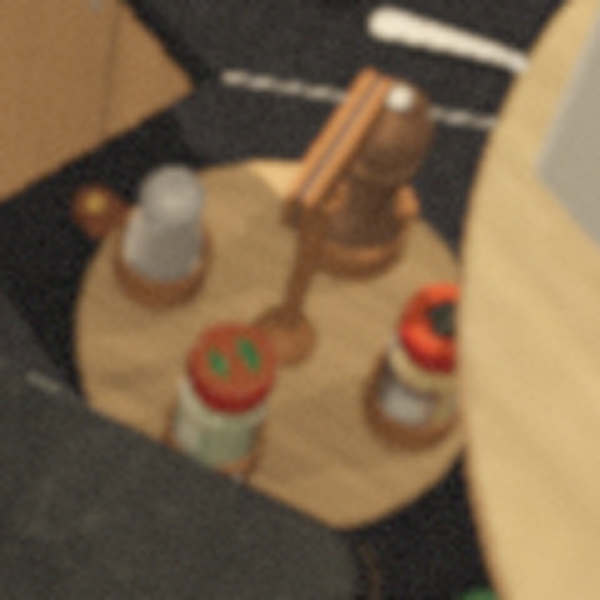

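```bash
python3 - <<'E'
from h import *
T=lambda x,y,z:atz('top',180+x/6-.4,140+y/5.4545-.4,z)
S=lambda x,y,z:atz('scene',295+x/5-.4,165+y/5-.4,z)
for n,a in dict(barL=(232,228,241),barR=(386,163,241),barC=(309,196,241),dot=(415,484,10),mill=(180,268,176),salt=(405,366,112),A=(273,108,133),B=(478,178,133),trayL=(152,262,27),trayR=(565,262,27),trayT=(358,82,27),trayB=(358,453,27)).items(): print(n,T(*a).round(1))
for n,a in dict(dot=(95,203,10),barhi=(378,77,241),barlo=(303,195,241),mill=(401,97,176)).items(): print('S',n,S(*a).round(1))
print(env.camera_info('wrist'))
E
```

```text
barL [476.  187.4 241. ]
barR [508.8 113.9 241. ]
barC [492.1 150.7 241. ]
dot [358. 122.  10.]
mill [467.3 224.  176. ]
salt [418.6 117.7 112. ]
A [567.4 182.7 133. ]
B [523.7  76.1 133. ]
trayL [498.6 266.9  27. ]
trayR [492.8  33.7  27. ]
trayT [610.2 149.2  27. ]
trayB [376.5 152.2  27. ]
S dot [359.2 122.   10. ]
S barhi [478.4 188.7 241. ]
S barlo [511.6 116.1 241. ]
S mill [467.2 226.9 176. ]
{'camera_matrix': array([[295.32216436,   0.        , 278.5189677 ],
       [  0.        , 295.32216436, 212.82049731],
       [  0.        ,   0.        ,   1.        ]]), 'k1': -0.0594312538948615, 'mount': array([[ 9.99998677e-01, -5.00952260e-05, -1.62608274e-03,
        -3.70427527e-01],
       [ 1.56393319e-03, -2.45689384e-01,  9.69347348e-01,
        -1.60039065e+02],
       [-4.48070940e-04, -9.69348608e-01, -2.45688980e-01,
         6.87543484e+01],
       [ 0.00000000e+00,  0.00000000e+00,  0.00000000e+00,
         1.00000000e+00]])}
```

>>> jog_arm --series '[{"dx":0.0,"dy":0.0,"dz":0.04},{"dx":0.01,"dy":0.02,"dz":0.04,"rz":4},{"dx":0.018,"dy":0.035,"dz":0.02,"rz":4},{"dx":0.018,"dy":0.035,"dz":0.02,"rz":4},{"dx":0.018,"dy":0.035,"dz":0.02,"rz":4},{"dx":0.018,"dy":0.035,"dz":0.02,"rz":4},{"dx":0.018,"dy":0.035,"dz":0.02,"rz":4},{"dx":0.018,"dy":0.035,"dz":0.02,"rz":4},{"dx":0.018,"dy":0.035,"dz":0.015,"rz":4},{"dx":0.018,"dy":0.04,"dz":0.01,"rz":4},{"dx":0.018,"dy":0.04,"rz":4},{"dx":0.018,"dy":0.04,"rz":4}]'

```text
$.series[0]: bad value
```

```bash
python3 - <<'E'
from h import *
print(env.state())
for p in [(285,110),(312,168),(370,140)]:
  print(atz('top',*p,350).round())
pic('scene','s1.png')
E
```

```text
{'t': 0.15, 'joints': array([-1.33258926e+00,  4.91402482e-01,  1.55928477e+00,  1.58133910e-05,
        1.09167702e+00, -1.05626038e-01]), 'qvel': array([-8.32612485e-04, -1.56208174e-03, -1.96443697e-03,  3.19771396e-05,
       -1.86483450e-04,  1.62711676e-03]), 'tau': array([ 1.91414445e-03, -6.12892270e+01, -2.58280903e+01,  6.92192931e-02,
        4.73272288e-02, -7.86684927e-05]), 'eef_pos': array([ 210.66042438, -588.26854462,  225.21604872]), 'tcp_rot': array([-1.57070103e+00,  7.65834331e-04, -1.22697048e+00]), 'ft_force': array([-0.45881243, -0.8285273 ,  0.02029232]), 'moment': array([-0.06181454,  0.02499714, -0.03832731]), 'opening': 1.000533632855089}
[639.  -6. 350.]
[483. -72. 350.]
[ 553. -224.  350.]
```

View pics/s1.png

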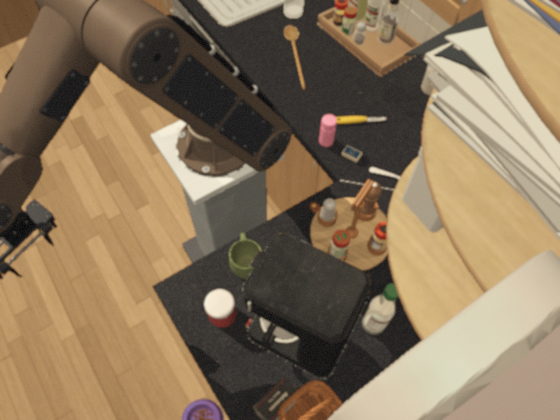

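>>> jog_arm --series '[{"dx":0,"dy":0,"dz":0.04,"rx":0,"ry":0,"rz":0,"gripper":1},{"dx":0.01,"dy":0.02,"dz":0.04,"rx":0,"ry":0,"rz":4,"gripper":1},{"dx":0.018,"dy":0.035,"dz":0.02,"rx":0,"ry":0,"rz":4,"gripper":1},{"dx":0.018,"dy":0.035,"dz":0.02,"rx":0,"ry":0,"rz":4,"gripper":1},{"dx":0.018,"dy":0.035,"dz":0.02,"rx":0,"ry":0,"rz":4,"gripper":1},{"dx":0.018,"dy":0.035,"dz":0.02,"rx":0,"ry":0,"rz":4,"gripper":1},{"dx":0.018,"dy":0.035,"dz":0.02,"rx":0,"ry":0,"rz":4,"gripper":1},{"dx":0.018,"dy":0.035,"dz":0.02,"rx":0,"ry":0,"rz":4,"gripper":1},{"dx":0.018,"dy":0.035,"dz":0.02,"rx":0,"ry":0,"rz":4,"gripper":1},{"dx":0.018,"dy":0.04,"dz":0.01,"rx":0,"ry":0,"rz":4,"gripper":1},{"dx":0.018,"dy":0.04,"dz":0,"rx":0,"ry":0,"rz":4,"gripper":1},{"dx":0.018,"dy":0.04,"dz":0,"rx":0,"ry":0,"rz":4,"gripper":1}]'

```text
t: 1.4
eef_pos: [401.0, -201.7, 456.0]
tcp_rot: [-1.571, -0.001, -0.457]
ft_force: [1.4, -1.4, 0.2]
opening: 0.998
```

```bash
python3 - <<'E'
from h import *
print(env.state()['joints'],env.state()['eef_pos'],env.state()['tcp_rot'])
E
```

```text
[-6.13513123e-01  6.09498495e-02  1.56466549e+00  1.30732385e-05
  1.51513241e+00 -1.56977020e-01] [ 400.95886443 -201.73666523  455.98989569] [-1.57091552e+00 -8.36553381e-04 -4.56536776e-01]
```

>>> jog_arm --series '[{"dx":0,"dy":0.035,"dz":0,"rx":0,"ry":0,"rz":5,"gripper":1},{"dx":0.005,"dy":0.035,"dz":0,"rx":0,"ry":0,"rz":5,"gripper":1},{"dx":0.01,"dy":0.035,"dz":0,"rx":0,"ry":0,"rz":5,"gripper":1},{"dx":0.01,"dy":0.035,"dz":0,"rx":0,"ry":0,"rz":5,"gripper":1},{"dx":0.01,"dy":0.035,"dz":0,"rx":0,"ry":0,"rz":5,"gripper":1},{"dx":0.01,"dy":0.035,"dz":0,"rx":0,"ry":0,"rz":5,"gripper":1},{"dx":0.01,"dy":0.035,"dz":0,"rx":0,"ry":0,"rz":5,"gripper":1},{"dx":0.01,"dy":0.035,"dz":0,"rx":0,"ry":0,"rz":5,"gripper":1},{"dx":0.01,"dy":0.035,"dz":0,"rx":0,"ry":0,"rz":5,"gripper":1},{"dx":0.01,"dy":0.035,"dz":0,"rx":0,"ry":0,"rz":5,"gripper":1},{"dx":0.008,"dy":0.003,"dz":0,"rx":0,"ry":0,"rz":0,"gripper":1},{"dx":0,"dy":0,"dz":0,"rx":0,"ry":0,"rz":0,"gripper":1}]'

```text
t: 2.6
eef_pos: [494.2, 150.1, 455.0]
tcp_rot: [-1.571, 0.001, 0.414]
ft_force: [0.4, 0.2, -0.6]
opening: 1.002
```

```bash
python3 - <<'E'
from h import *
s=env.state();print(s['joints'],s['eef_pos'],s['tcp_rot'])
pic('wrist','w2.png');pic('top','t2.png')
E
```

```text
[ 1.67011069e-01  1.77120366e-01  1.43107240e+00 -2.14142663e-04
  1.53441088e+00 -2.47224378e-01] [494.15635594 150.07881937 455.017521  ] [-1.57075641e+00  1.03262802e-03  4.14243366e-01]
```

View pics/w2.png

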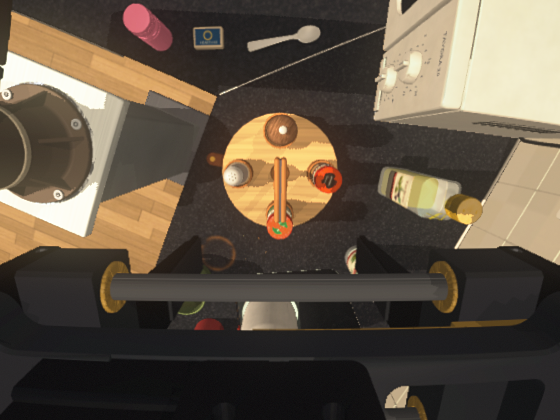

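View pics/t2.png

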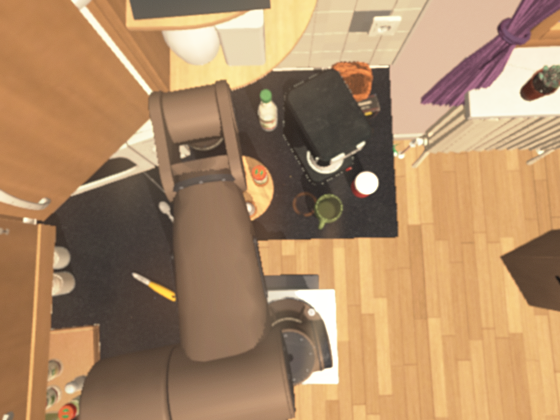

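```bash
cat >> h.py <<'E'
from scipy.spatial.transform import Rotation as Rn
def wray(u,v,pos,rpy):
    c=env.camera_info('wrist');M=np.array(c['mount'])
    p=cv2.undistortPoints(np.array([[[u,v]]],float),np.array(c['camera_matrix'],float),np.array([c['k1'],0,0,0],float))[0,0]
    R=Rn.from_euler('xyz',rpy).as_matrix()
    return R@M[:3,3]+pos, R@M[:3,:3]@np.array([p[0],p[1],1])
def watz(u,v,z,s=None):
    s=s or env.state()
    o,d=wray(u,v,np.array(s['eef_pos']),np.array(s['tcp_rot'])); return o+d*(z-o[2])/d[2]
E
python3 - <<'E'
from h import *
a=cv2.imread('pics/w2.png')[105:245,195:355]
cv2.imwrite('pics/wc.png',cv2.resize(a,None,fx=4.2,fy=4.2,interpolation=cv2.INTER_CUBIC))
E
```

```text
(no output)
```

View pics/wc.png

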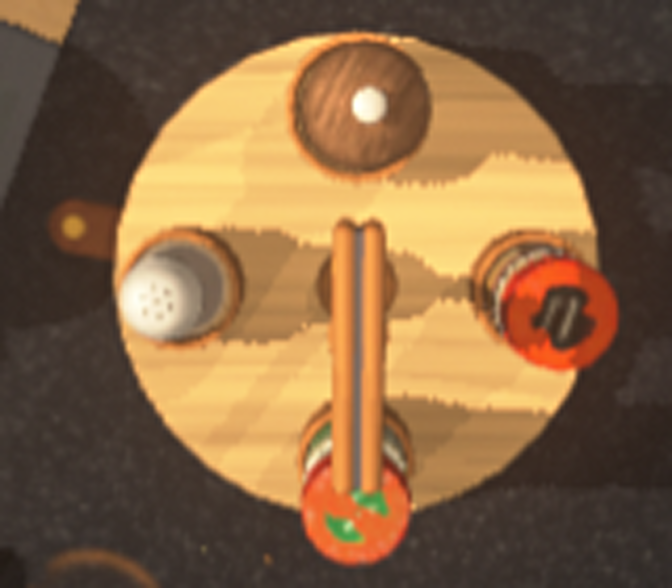

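```bash
python3 - <<'E'
from h import *
W=lambda x,y,z:watz(195+x/4.2-.4,105+y/4.2-.4,z)
a=W(358,222,241);b=W(359,491,241);m=W(361,108,103);d=W(74,227,10);m2=W(368,104,178);sl=W(156,300,110);A=W(560,312,133);B=W(355,510,133)
print(a,b,(a+b)/2,np.linalg.norm(a-b),'ang',np.degrees(np.arctan2(*(a-b)[1::-1])))
for p in (m,m2,d,sl,A,B):
  v=p-(a+b)/2;print(p.round(1),np.linalg.norm(v[:2]),np.degrees(np.arctan2(v[1],v[0])))
E
```

```text
[476.50567787 191.87906423 241.        ] [510.19699774 115.75594594 241.        ] [493.35133781 153.81750509 241.        ] 83.24562554261712 ang 113.87369521668415
[463.4 226.2 103. ] 78.30095348210877 112.48352096274088
[465.4 226.3 178. ] 77.68231770578497 111.06623768849677
[358.  122.4  10. ] 138.9174862160046 -166.94270630622032
[417.2 123.  110. ] 82.17275823672922 -157.97244692737056
[565.8 185.9 133. ] 79.22529645236642 23.8911569461906
[524.7  79.9 133. ] 80.26183173592884 -67.0111301243484
```

>>> jog_arm --series '[{"dx":0,"dy":0.002,"dz":-0.03,"rx":0,"ry":0,"rz":0,"gripper":1},{"dx":0,"dy":0,"dz":-0.03,"rx":0,"ry":0,"rz":0,"gripper":1},{"dx":0,"dy":0,"dz":-0.03,"rx":0,"ry":0,"rz":0,"gripper":1},{"dx":0,"dy":0,"dz":-0.03,"rx":0,"ry":0,"rz":0,"gripper":1},{"dx":0,"dy":0,"dz":-0.03,"rx":0,"ry":0,"rz":0,"gripper":1},{"dx":0,"dy":0,"dz":-0.02,"rx":0,"ry":0,"rz":0,"gripper":1},{"dx":0,"dy":0,"dz":0,"rx":0,"ry":0,"rz":0,"gripper":1}]'

```text
t: 3.4
eef_pos: [492.6, 150.2, 283.9]
tcp_rot: [-1.57, 0.004, 0.411]
ft_force: [-0.2, -0.7, 0.0]
opening: 1.003
```

```bash
python3 - <<'E'
from h import *
s=env.state();print(s['joints'],s['eef_pos'],s['tcp_rot'])
pic('wrist','w3.png');pic('scene','s3.png')
E
```

```text
[ 1.67740744e-01  2.75860653e-01  1.74205852e+00 -1.44161550e-04
  1.12749667e+00 -2.43624812e-01] [492.62776865 150.2212446  283.88130997] [-1.57000024  0.00374165  0.41142913]
```

View pics/w3.png

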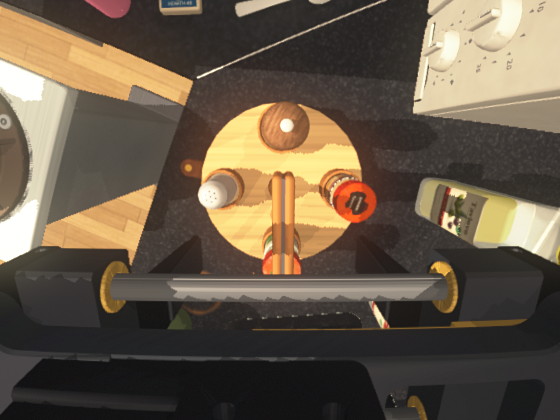

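View pics/s3.png

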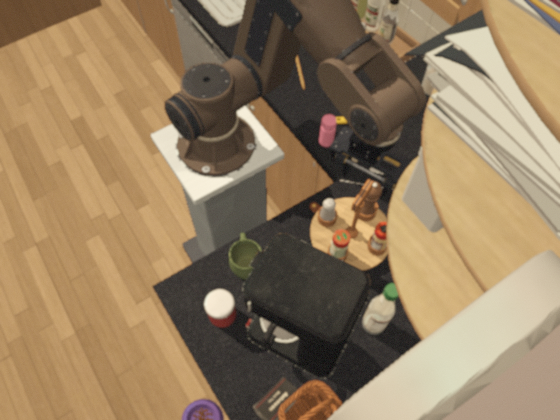

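```bash
python3 - <<'E'
from h import *
for p in [(284,175),(284,220),(284,268)]:
  print(watz(*p,241))
s=env.state();print(s['eef_pos'])
E
```

```text
[479.58979874 193.13986077 241.        ]
[492.72903887 163.40891973 241.        ]
[507.94951743 128.99990339 241.        ]
[493.86456416 150.81509591 286.57930344]
```

>>> jog_arm --series '[{"dx":0.001,"dy":0,"dz":-0.02,"rx":0,"ry":0,"rz":0,"gripper":1},{"dx":0.001,"dy":0.001,"dz":-0.02,"rx":0,"ry":0,"rz":0,"gripper":1},{"dx":0,"dy":0,"dz":-0.015,"rx":0,"ry":0,"rz":0,"gripper":1},{"dx":0,"dy":0,"dz":-0.01,"rx":0,"ry":0,"rz":0,"gripper":1},{"dx":0,"dy":0,"dz":0,"rx":0,"ry":0,"rz":0,"gripper":1},{"dx":0,"dy":0,"dz":0,"rx":0,"ry":0,"rz":0,"gripper":1}]'

```text
t: 4.1
eef_pos: [496.2, 152.5, 221.7]
tcp_rot: [-1.571, -0.001, 0.413]
ft_force: [-0.4, 0.1, -0.2]
opening: 0.997
```

```bash
python3 - <<'E'
from h import *
for i in range(3):
  s=env.state();print(s['eef_pos'],s['tcp_rot'],s['ft_force'])
  pic('wrist','w4.png')
E
```

```text
[496.15805283 152.52371901 221.70294249] [-1.57112437e+00 -1.44463848e-03  4.13337400e-01] [-0.42373204  0.11166074 -0.20326644]
[496.1795809  152.56672284 221.77102952] [-1.57122515 -0.0017371   0.41349704] [-0.60137713 -0.65842664 -0.55805593]
[496.13918254 152.58278145 221.73240652] [-1.57122071 -0.00180515  0.41345337] [-1.47367431 -0.34818164 -0.25673578]
```

View pics/w4.png

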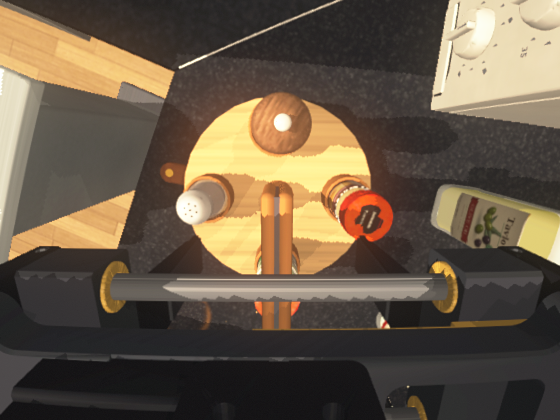

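>>> jog_arm --series '[{"dx":-0.001,"dy":0,"dz":-0.003,"rx":0,"ry":0,"rz":0,"gripper":0.6},{"dx":0,"dy":0,"dz":0,"rx":0,"ry":0,"rz":0,"gripper":0.4},{"dx":0,"dy":0,"dz":0,"rx":0,"ry":0,"rz":0,"gripper":0.3},{"dx":0,"dy":0,"dz":0,"rx":0,"ry":0,"rz":0,"gripper":0.25},{"dx":0,"dy":0,"dz":0,"rx":0,"ry":0,"rz":0,"gripper":0.2},{"dx":0,"dy":0,"dz":0,"rx":0,"ry":0,"rz":0,"gripper":0.15},{"dx":0,"dy":0,"dz":0,"rx":0,"ry":0,"rz":0,"gripper":0.1},{"dx":0,"dy":0,"dz":0,"rx":0,"ry":0,"rz":0,"gripper":0},{"dx":0,"dy":0,"dz":0,"rx":0,"ry":0,"rz":0,"gripper":0},{"dx":0,"dy":0,"dz":0,"rx":0,"ry":0,"rz":0,"gripper":0}]'

```text
t: 5.25
eef_pos: [494.7, 152.6, 217.7]
tcp_rot: [-1.571, -0.0, 0.414]
ft_force: [0.2, 0.7, -0.4]
opening: 0.214
```

```bash
python3 - <<'E'
from h import *
pic('wrist','w5.png')
s=env.state();print(s['eef_pos'],s['tcp_rot'],s['ft_force'],s['moment'],s['opening'])
E
```

```text
[494.70439906 152.55274833 217.66713456] [-1.57082499e+00 -1.28820244e-04  4.13565220e-01] [-0.62871942  0.29173908 -0.13785801] [-0.01252499 -0.1308516   0.02496182] 0.17355995912162295
```

View pics/w5.png

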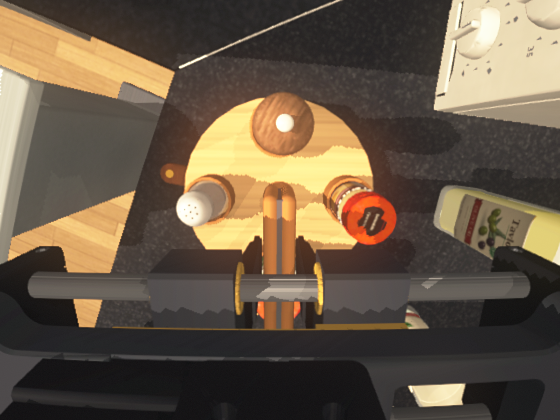

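Still closing slightly; let it finish, then turn.

>>> jog_arm --series '[{"dx":0,"dy":0,"dz":0,"rx":0,"ry":0,"rz":0,"gripper":0},{"dx":0,"dy":0,"dz":0,"rx":0,"ry":0,"rz":0,"gripper":0},{"dx":0,"dy":0,"dz":0,"rx":0,"ry":0,"rz":0,"gripper":0},{"dx":0,"dy":0,"dz":0,"rx":0,"ry":0,"rz":0,"gripper":0}]'

```text
t: 5.7
eef_pos: [494.8, 152.6, 217.7]
tcp_rot: [-1.571, -0.0, 0.414]
ft_force: [-0.4, 0.4, -0.8]
opening: 0.163
```

```bash
python3 - <<'E'
from h import *
s=env.state();print(s['eef_pos'],s['tcp_rot'],s['ft_force'],s['moment'],s['opening'],s['joints'])
E
```

```text
[494.75722696 152.57860971 217.66534247] [-1.57081763e+00 -2.44659549e-04  4.13587109e-01] [-0.43254445  0.38637385 -0.82804121] [ 0.04660616 -0.21978349  0.04217941] 0.16275617963408376 [ 1.71489924e-01  3.48457611e-01  1.82890646e+00  4.62216427e-05
  9.63985949e-01 -2.42123535e-01]
```

>>> jog_arm --series '[{"dx":0,"dy":0,"dz":0,"rx":0,"ry":0,"rz":0.5,"gripper":0},{"dx":0,"dy":0,"dz":0,"rx":0,"ry":0,"rz":1,"gripper":0},{"dx":0,"dy":0,"dz":0,"rx":0,"ry":0,"rz":1.5,"gripper":0},{"dx":0,"dy":0,"dz":0,"rx":0,"ry":0,"rz":2,"gripper":0},{"dx":0,"dy":0,"dz":0,"rx":0,"ry":0,"rz":2,"gripper":0},{"dx":0,"dy":0,"dz":0,"rx":0,"ry":0,"rz":2,"gripper":0},{"dx":0,"dy":0,"dz":0,"rx":0,"ry":0,"rz":2,"gripper":0},{"dx":0,"dy":0,"dz":0,"rx":0,"ry":0,"rz":2,"gripper":0},{"dx":0,"dy":0,"dz":0,"rx":0,"ry":0,"rz":2,"gripper":0},{"dx":0,"dy":0,"dz":0,"rx":0,"ry":0,"rz":1.5,"gripper":0},{"dx":0,"dy":0,"dz":0,"rx":0,"ry":0,"rz":1,"gripper":0},{"dx":0,"dy":0,"dz":0,"rx":0,"ry":0,"rz":0.5,"gripper":0}]'

```text
t: 6.9
eef_pos: [494.9, 152.7, 217.7]
tcp_rot: [-1.571, -0.001, 0.729]
ft_force: [4.2, 3.9, -2.0]
opening: 0.165
```

```bash
python3 - <<'E'
from h import *
pic('wrist','w6.png')
s=env.state();print(s['eef_pos'],s['tcp_rot'],s['ft_force'],s['moment'],s['opening'],s['joints'])
E
```

```text
[494.86825822 152.6721005  217.67041039] [-1.57092809e+00 -5.89708554e-04  7.28830651e-01] [ 3.30312145  2.9608439  -2.14503207] [ 0.40542389 -0.66550743 -0.04391577] 0.16716028014619894 [ 1.71550056e-01  3.48512229e-01  1.82880083e+00  2.43587805e-04
  9.63709438e-01 -5.57419460e-01]
```

View pics/w6.png

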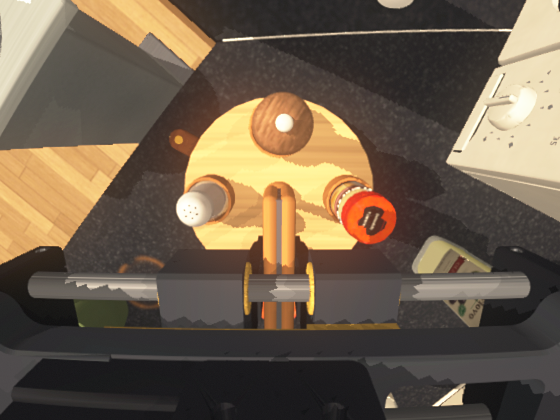

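>>> jog_arm --series '[{"dx":0,"dy":0,"dz":0,"rx":0,"ry":0,"rz":1,"gripper":0},{"dx":0,"dy":0,"dz":0,"rx":0,"ry":0,"rz":1.5,"gripper":0},{"dx":0,"dy":0,"dz":0,"rx":0,"ry":0,"rz":2,"gripper":0},{"dx":0,"dy":0,"dz":0,"rx":0,"ry":0,"rz":2.5,"gripper":0},{"dx":0,"dy":0,"dz":0,"rx":0,"ry":0,"rz":2.5,"gripper":0},{"dx":0,"dy":0,"dz":0,"rx":0,"ry":0,"rz":2.5,"gripper":0},{"dx":0,"dy":0,"dz":0,"rx":0,"ry":0,"rz":2.5,"gripper":0},{"dx":0,"dy":0,"dz":0,"rx":0,"ry":0,"rz":2.5,"gripper":0},{"dx":0,"dy":0,"dz":0,"rx":0,"ry":0,"rz":2.5,"gripper":0},{"dx":0,"dy":0,"dz":0,"rx":0,"ry":0,"rz":2.5,"gripper":0},{"dx":0,"dy":0,"dz":0,"rx":0,"ry":0,"rz":2.5,"gripper":0},{"dx":0,"dy":0,"dz":0,"rx":0,"ry":0,"rz":2.5,"gripper":0}]'

```text
t: 8.15
eef_pos: [495.0, 152.9, 217.7]
tcp_rot: [-1.571, -0.001, 1.201]
ft_force: [4.7, 6.0, -3.4]
opening: 0.17
```

>>> jog_arm --series '[{"dx":0,"dy":0,"dz":0,"rx":0,"ry":0,"rz":2.5,"gripper":0},{"dx":0,"dy":0,"dz":0,"rx":0,"ry":0,"rz":2.5,"gripper":0},{"dx":0,"dy":0,"dz":0,"rx":0,"ry":0,"rz":2.5,"gripper":0},{"dx":0,"dy":0,"dz":0,"rx":0,"ry":0,"rz":2.5,"gripper":0},{"dx":0,"dy":0,"dz":0,"rx":0,"ry":0,"rz":2.5,"gripper":0},{"dx":0,"dy":0,"dz":0,"rx":0,"ry":0,"rz":2.5,"gripper":0},{"dx":0,"dy":0,"dz":0,"rx":0,"ry":0,"rz":2.5,"gripper":0},{"dx":0,"dy":0,"dz":0,"rx":0,"ry":0,"rz":2.5,"gripper":0},{"dx":0,"dy":0,"dz":0,"rx":0,"ry":0,"rz":2,"gripper":0},{"dx":0,"dy":0,"dz":0,"rx":0,"ry":0,"rz":1.5,"gripper":0},{"dx":0,"dy":0,"dz":0,"rx":0,"ry":0,"rz":1,"gripper":0},{"dx":0,"dy":0,"dz":0,"rx":0,"ry":0,"rz":0.5,"gripper":0}]'

```text
t: 9.35
eef_pos: [495.1, 153.1, 217.7]
tcp_rot: [-1.572, -0.001, 1.637]
ft_force: [5.0, 6.9, -3.2]
opening: 0.164
```

```bash
python3 - <<'E'
from h import *
pic('wrist','w7.png')
s=env.state();print(s['eef_pos'],s['tcp_rot'],s['ft_force'],s['moment'],s['opening'],s['joints'])
pic('scene','s7.png')
E
```

```text
[495.05562797 153.13034509 217.67175507] [-1.57179420e+00 -1.02723485e-03  1.63686775e+00] [ 5.50262009  7.42063293 -3.22779732] [ 1.07812417 -0.85419119  0.05700855] 0.16479640372070034 [ 1.72002978e-01  3.48724125e-01  1.82844971e+00  1.11555047e-03
  9.63318221e-01 -1.46550051e+00]
```

View pics/w7.png

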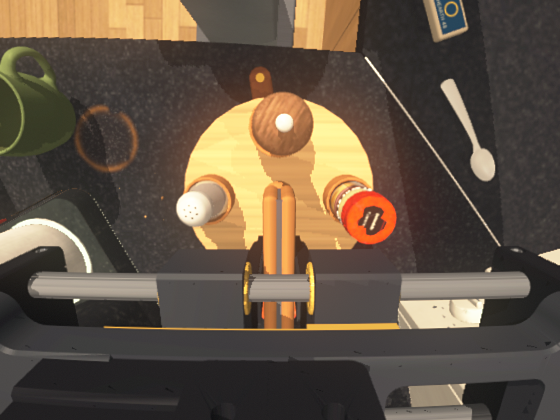

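View pics/s7.png

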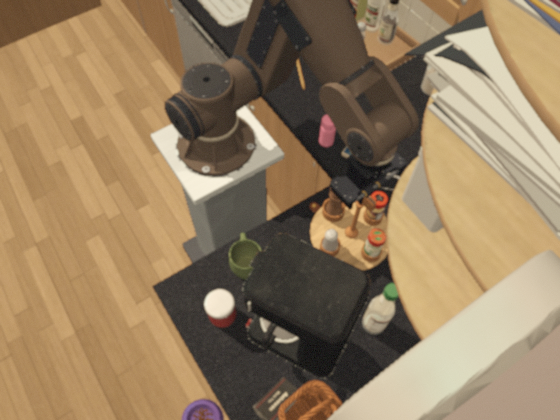

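```bash
python3 - <<'E'
from h import *
d=watz(260,76,10); m=watz(282,123,155); e=watz(280,186,241)
c=np.array([493.7,152.6])
for p in (d,m): 
  v=p[:2]-c; print(p.round(1),np.linalg.norm(v),np.degrees(np.arctan2(v[1],v[0]))%360)
v=e[:2]-c;print(np.degrees(np.arctan2(v[1],v[0]))%360)
E
```

```text
[356.9 123.6  10. ] 139.82917009172465 191.9525138509457
[415.3 151.2 155. ] 78.43056517024272 181.02697826374336
181.67305988064558
```

>>> jog_arm --series '[{"dx":0,"dy":0,"dz":0,"rx":0,"ry":0,"rz":0.5,"gripper":0},{"dx":0,"dy":0,"dz":0,"rx":0,"ry":0,"rz":1,"gripper":0},{"dx":0,"dy":0,"dz":0,"rx":0,"ry":0,"rz":1.5,"gripper":0},{"dx":0,"dy":0,"dz":0,"rx":0,"ry":0,"rz":2,"gripper":0},{"dx":0,"dy":0,"dz":0,"rx":0,"ry":0,"rz":2,"gripper":0},{"dx":0,"dy":0,"dz":0,"rx":0,"ry":0,"rz":1.5,"gripper":0},{"dx":0,"dy":0,"dz":0,"rx":0,"ry":0,"rz":1,"gripper":0},{"dx":0,"dy":0,"dz":0,"rx":0,"ry":0,"rz":0.5,"gripper":0},{"dx":0,"dy":0,"dz":0,"rx":0,"ry":0,"rz":0,"gripper":0},{"dx":0,"dy":0,"dz":0,"rx":0,"ry":0,"rz":0,"gripper":0},{"dx":0,"dy":0,"dz":0,"rx":0,"ry":0,"rz":0,"gripper":0},{"dx":0,"dy":0,"dz":0,"rx":0,"ry":0,"rz":0,"gripper":0}]'

```text
t: 10.65
eef_pos: [495.0, 153.2, 217.7]
tcp_rot: [-1.572, -0.001, 1.811]
ft_force: [4.6, 7.9, -3.1]
opening: 0.166
```

```bash
python3 - <<'E'
from h import *
pic('wrist','w8.png')
s=env.state();print(s['eef_pos'],s['tcp_rot'],s['ft_force'],s['moment'],s['opening'],s['qvel'])
a=pic('scene','s8.png')
cv2.imwrite('pics/s8c.png',cv2.resize(a[165:285,295:415,::-1],None,fx=5,fy=5,interpolation=cv2.INTER_CUBIC))
E
```

```text
[495.0343033  153.21932193 217.68139418] [-1.57199011e+00 -9.48500795e-04  1.81055203e+00] [ 4.66040377  9.49405644 -3.69701684] [ 1.23384173 -0.79862057  0.07418674] 0.1691685869971712 [ 1.51889837e-04  8.49747349e-04 -3.41795790e-05  2.50738681e-05
 -8.75634687e-04 -3.63793689e-04]
```

View pics/w8.png

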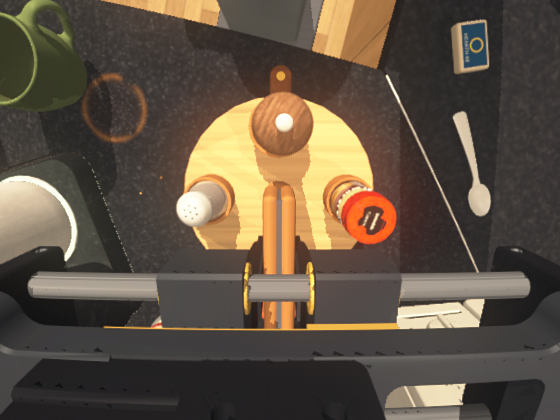

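View pics/s8c.png

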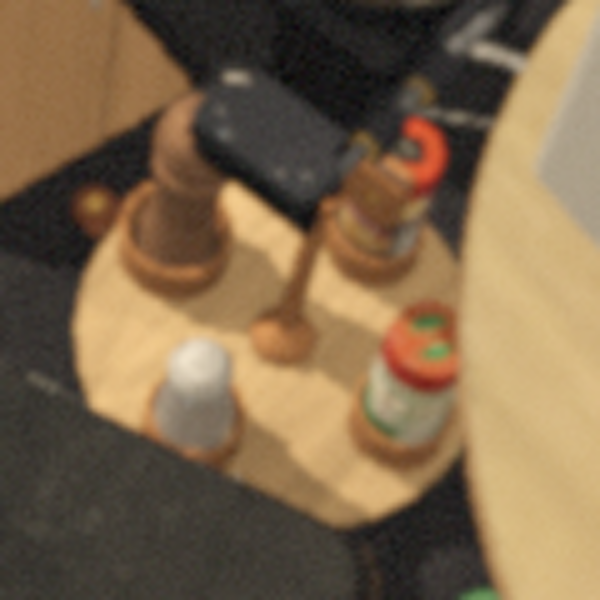

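```bash
python3 - <<'E'
from h import *
d=watz(281,76,10); m=watz(282,123,155); c=np.array([493.7,152.6])
for p in (d,m): 
  v=p[:2]-c; print(p.round(1),np.linalg.norm(v),np.degrees(np.arctan2(v[1],v[0]))%360)
u=d[:2]-c;print('miss',np.linalg.norm(c+80*u/np.linalg.norm(u)-m[:2]))
print(env.job_done())
E
```

```text
[358.5 124.   10. ] 138.1530924557944 191.94877873421405
[417.  137.5 155. ] 78.21734529449986 191.11886379469038
miss 2.1191234965397348
the job is handed in; nothing more can be done
None
```

The pepper mill now stands at the front behind the pointer tab, and the job is handed in with the gripper still closed on the handle. I gripped the bar by its two flat sides and turned the carousel about 80° counter-clockwise, ramping the speed up and down gently.

- **Position:** the last wrist picture puts the mill about 2 mm from the front spot (mill at 191.1°, pointer at 191.9°). The calibration is only good to about 2 mm. Repeated estimates of the pointer and mill angles differed by 1–3°. That is well inside the 16 mm (11°) allowed.
- **Grip and rest:** the opening stayed at about 0.165, which is roughly the bar's 16 mm. The joints were still. The side force on the wrist was about 10 N, from a 1–2 mm centring offset. I had no direct reading of the finger forces on each cheek, or of the turntable's speed.
- **Everything else:** all four jars look upright in the last pictures, the mug and tin were not approached, and no contact showed in the force readings. One move call early on was refused for incomplete rows and did not move the arm.

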